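# Close the gap fixture and check it with a feeler blade

## Robot

A 6-joint arm with a two-finger parallel gripper is mounted at the origin on a cart in front of the work surface, level with it; the furniture and walls round the work are solid. World frame = base frame: x ahead of the robot, y to its left, z up, the work surface at z = 0. Lengths are in mm, angles in rad, forces in N, time in s.
With the tool pointing down it reaches from about 275 to 1000 mm from the base axis. Payload 8.4 kg.
Tool frame: the origin (TCP) lies at the very end of the fingers, on their centre line; the grasp point (between the pads) lies 19 mm behind it; z points along the fingers, y is the direction in which the jaws open and shut (so a half turn about z gives the same grasp; the last joint's range is limited). The gripper opens to 85 mm and grips with 20 to 120 N. Pads are 22 mm wide; open, the fingers measure 114 mm over their backs; the gripper's body (76 mm by 85 mm) begins 54 mm behind the grasp point. The pads swing forward as they close: fully open they stand 13 mm farther back than shut.
Start: joints at [-1.259, 0.353, 1.633, -0, 1.155, -0.002], TCP at [192.921, -594.483, 231.281] pointing down, gripper open.
Joint ranges: [-2.63, 2.63], [-0.92, 2.1], [0.06, 2.66], [-1.3, 4.44], [0, 2.69], [-3.02, 3.02]. Speed limits (rad/s): [2.22, 2.22, 2.79, 3.14, 3.14, 3.14].

## Interface

Orientations are given as [roll, pitch, yaw] about the fixed x, y, z axes, in that order (R = Rz(yaw) Ry(pitch) Rx(roll)).
In Python, from rig import readout, grab_frame, calibration, r gives the robot as it stands. The module is installed in compiled form; this text tells all that it offers.
- The arm moves only by the tool play_rows, never from a script. Its argument "rows" is a list of rows, each a list of 3 entries, a list of its own where there are three numbers: the closure in counts, from 0 (fully open) to 255 (shut), then the shift along the tool's x, y, z in cm, then the turn, a rotation vector about the tool's x, y, z in rad. In form: [[gripper, [dx, dy, dz], [rx, ry, rz]], ...]. A call has 1 to 12 rows; each row is the pose to reach, as a shift and turn from the pose commanded when the call began, along the tool's axes at that moment; what a row does not reach only later rows make up. A row lasts 1/12 s, in which the tool goes at most 41.7 mm and 7.16 degrees, less where a joint would pass 70% of its speed; a pose out of reach is approached as far as the arm can. A call with a gripper value outside its range is refused whole. The fingers move at their own pace and stop on an object; "squeeze" is the grip in N (left out, the last holds). Time passes only in rows, so rows that repeat a pose let the fingers close. It gives the time, the measured TCP pose, the force and the opening at its end, in the units of the state.
- readout.sense(): the state, without advancing time (a new reading comes with each control period).
- grab_frame(name): name is "scene" or "top" or "wrist"; returns (picture, depth): 480x640x3 uint8, red, green, blue; 480x640 float32, mm along the optical axis (not along the pixel's ray), 0 where there is no reading.
- calibration(name): a dict with "vfov" (degrees; the focal length in pixels is half the picture's height over the tangent of half this angle, whatever the lens; pixels are square), "cx", "cy" (the principal point, pixels), "cam_to_world" (4x4, takes a point from camera to world coordinates). Camera axes: x right, y down, z forward; pixel columns grow to the right and rows downward; lengths in mm; the calibration is good to about 2 mm. A picture is of the moment at which its call begins: read the wrist's pose just before it. calibration takes no time and is no camera call; for the wrist camera it gives the pose at the moment of the call.
- r.sign_off(): hands the job in, once; it reports no verdict.
The state is a dict: "clock": time; "qpos": joint angles; "qvel": joint speeds; "joint_efforts": joint torques, N m; "eef_pos": TCP position; "tcp_rot": TCP orientation; "contact_force": force on the tool from outside, world axes, zero at the start; "wrist_torque": the same for the moment, N m; "opening": opening from 0.0 (shut) to 1.0 (fully open).
Only numpy, scipy, OpenCV 4.12 (cv2) and the standard library are available. Lean on these libraries where they do the work, as an engineer would, in place of code of your own. Each camera call takes 0.05 s, during which the arm holds its last target.

## Task

Set up the plate-gap fixture for checking: swing the red knob of its cam collar clockwise until the collar meets its stop, over the red dot, which closes the two upright plates. Then take the feeler by its yellow handle out of its stand and slide its blade straight down into the middle of the gap until it drags snugly between both plates and its red line is level with their top edges. Finish while still holding the feeler at that depth, with the collar still locked and the jar, tape roll and tip rack left where they stand.

Things in the scene. Friction and masses are not known exactly. Their poses are not given: they have to be found in the camera images.
- collar (a joint): cam collar of the gap fixture, turning about a vertical post; rad, grows clockwise seen from above; starts unlocked (0 to 0.35), locked at its stop at 1.2. Turns stiffly (about 3.5 N at the knob) and stays where it is left. Locking moves the sprung plate 5 mm per rad toward the solid plate
- collar_knob (a point): upright round red knob on the end of the collar's lever, 14 mm in diameter and 44 mm tall, standing on the lever, which is 10 mm thick; the point is on the knob's axis 20 mm below its top. It travels with the collar on a circle of 45 mm radius
- collar_axis (a point): the collar's vertical turning axis, at the height of collar_knob; the axes are those of the fixture
- gap_mouth (a point): the gap between the fixture's two upright steel plates (40 mm wide along y, tops 85 mm above the bench, gap bottom 73 mm below the tops). The point is level with the plates' top edges, where the blade's middle stands when it touches the solid plate; x points across the gap from sprung to solid plate, y along the gap, z up. Both plates flare out 6 mm over their top 20 mm as a lead-in
- feeler_grip (a point): centre of the feeler's yellow handle, 14 (x) x 26 (y) x 55 mm (z up). The steel blade hangs under it, 3 mm thick (x), 18 mm wide (y), 60 mm long. It starts upright in a slot of the fixed grey stand (60 x 70 x 75 mm tall), hanging by the handle's lower end on the stand's top, about 1.5 mm of play; weight about 70 g
- feeler_line (a point): centre of the red line round the feeler's blade, 38 mm above the blade's lower tip and 49.5 mm below the centre of the handle; axes those of the blade, as feeler_grip when unbent
- feeler: the whole feeler; origin where the blade's lower tip is when unbent, z up to the handle, axes those of the handle. The blade is a springy leaf: it bends under the handle along x (about 0.4 N per mm at its tip, up to 8 mm), so small errors across the gap are taken up
- solid_plate: the unsprung upright steel plate of the fixture, on the side away from the collar, rigid; origin at the fixture's middle on the bench (not on the plate), axes as gap_mouth
- sprung_plate: spring-loaded upright plate on the carriage pushed by the collar. Locked, the gap below the lead-in is 1 mm and this plate yields to the 3 mm blade with about 6 N (3 N per mm, up to 6 mm); unlocked the gap is 5 to 7 mm, no drag. Sliding the blade in takes up to 15 N. Origin at the fixture's middle on the bench (not on the plate), axes as gap_mouth
- jar: bystander: clear jar with a yellow lid, 47 mm across, 80 mm tall; origin under its centre
- tape: bystander: roll of green tape lying flat, 90 mm across, 19 mm high; origin under its centre
- tip_rack: bystander: orange pipette-tip rack with a clear lid, 124 x 85 x 82 mm tall; origin under its centre

How it is judged:
By the outcome, as a careful person would: the job done as asked, in the order asked, and still so for the second after the job is handed in, while the arm keeps its last pose, push and grip.
It also fails if it takes over 48 s, if anything falls off the work surface, if the arm or the gripper's body presses on something with over 40 N, if the wrist force passes 120 N, or if a joint passes its speed limit or range.

## Working session

There is one attempt and no reset: what is moved stays moved. The work goes in short steps, Python scripts to look and compute and a tool call to move; the robot and the scene stay as the last step left them, time stands still between calls to the robot, and variables do not carry over. Pictures are saved under pics/ and viewed, and the job is handed in when it is done.

Besides the shell and the picture viewer there is one more tool, called after "Request:" as name([rows], argument=value, ...), one row to a line, values as JSON. play_rows: Moves the arm, as the interface text tells. Its arguments: {"type":"object","properties":{"rows":{"type":"array"},"squeeze":{"type":"number"}},"required":["rows"]}

```bash
mkdir -p pics; cat > h.py <<'E'
import numpy as np,cv2
from rig import readout, grab_frame, calibration, r
def cal(n):
    c=calibration(n); f=240/np.tan(np.radians(c["vfov"])/2); return f,c["cx"],c["cy"],np.array(c["cam_to_world"])
def px2w(C,u,v,d):
    f,cx,cy,T=C; return (T@np.array([(u-cx)/f*d,(v-cy)/f*d,d,1]))[:3]
def ray_z(C,u,v,z):
    f,cx,cy,T=C; d=T[:3,:3]@np.array([(u-cx)/f,(v-cy)/f,1]); o=T[:3,3]; return o+d*(z-o[2])/d[2]
def proj(C,p):
    f,cx,cy,T=C; q=np.linalg.inv(T)@np.append(p,1); return q[0]/q[2]*f+cx,q[1]/q[2]*f+cy
def snap(n,tag):
    C=cal(n); im,d=grab_frame(n); cv2.imwrite(f"pics/{tag}.png",im[:,:,::-1]); np.savez(f"pics/{tag}.npz",im=im,d=d,f=C[0],cx=C[1],cy=C[2],T=C[3]); return im,d,C
def load(tag):
    z=np.load(f"pics/{tag}.npz"); return z["im"],z["d"],(float(z["f"]),float(z["cx"]),float(z["cy"]),z["T"])
def crop(tag,x,y,w,h,s):
    im=load(tag)[0][y:y+h,x:x+w,::-1]; cv2.imwrite(f"pics/{tag}_c{x}_{y}.png",cv2.resize(im,None,fx=s,fy=s,interpolation=cv2.INTER_CUBIC))
E
python3 - <<'E'
from h import *
print(readout.sense())
for n in("scene","top"):
    im,d,C=snap(n,n+"0"); print(n,C[0],C[1],C[2],C[3].round(3).tolist())
E
```

```text
{'clock': 0.0, 'qpos': array([-1.25940882e+00,  3.53648156e-01,  1.63412757e+00,  7.09625622e-06,
        1.15520819e+00, -2.42148299e-03]), 'qvel': array([-0.00103473, -0.0005915 , -0.00231832,  0.00052164, -0.00035206,
        0.00123618]), 'joint_efforts': array([ 3.15788617e-03, -6.05237961e+01, -3.42061007e+01, -6.84993643e-05,
        9.22858104e-03,  5.46765065e-06]), 'eef_pos': array([ 192.77119646, -594.02916154,  230.564488  ]), 'tcp_rot': array([-3.14020141e+00, -9.85712524e-06,  3.13806117e-01]), 'contact_force': array([-0.10978551,  0.13684244,  0.42629819]), 'wrist_torque': array([-0.03685243, -0.00578176,  0.04967813]), 'opening': 0.9989806983116754}
scene 444.49744507502174 318.7490091667327 239.9455383632914 [[-0.783, -0.46, 0.419, 49.194], [-0.622, 0.556, -0.551, 637.186], [0.02, -0.692, -0.721, 882.598], [0.0, 0.0, 0.0, 1.0]]
top 451.4625664039804 322.9786190072599 242.92297517541914 [[0.003, -0.986, 0.168, 378.715], [-1.0, -0.002, 0.006, -1.718], [-0.006, -0.168, -0.986, 1007.519], [0.0, 0.0, 0.0, 1.0]]
```

View pics/scene0.png

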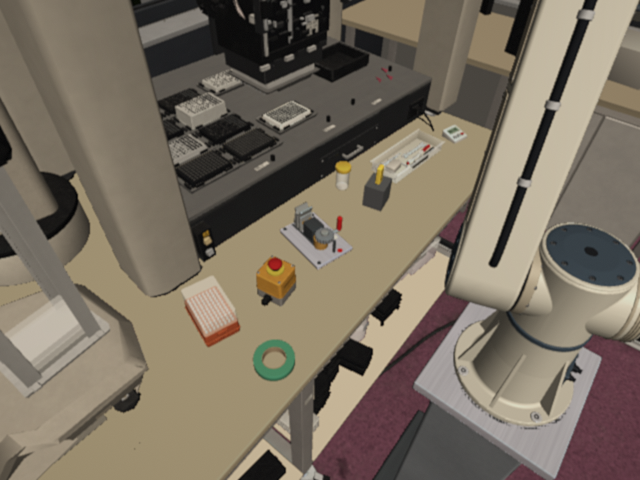

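View pics/top0.png

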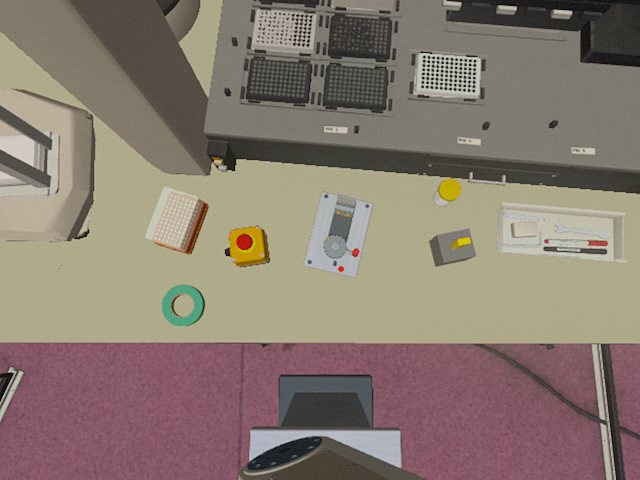

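```bash
python3 - <<'E'
from h import *
crop("top0",290,180,100,100,6); crop("top0",420,170,70,110,6); crop("scene0",270,190,100,90,7);crop("scene0",320,150,90,80,7)
E
```

```text
(no output)
```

View pics/top0_c290_180.png

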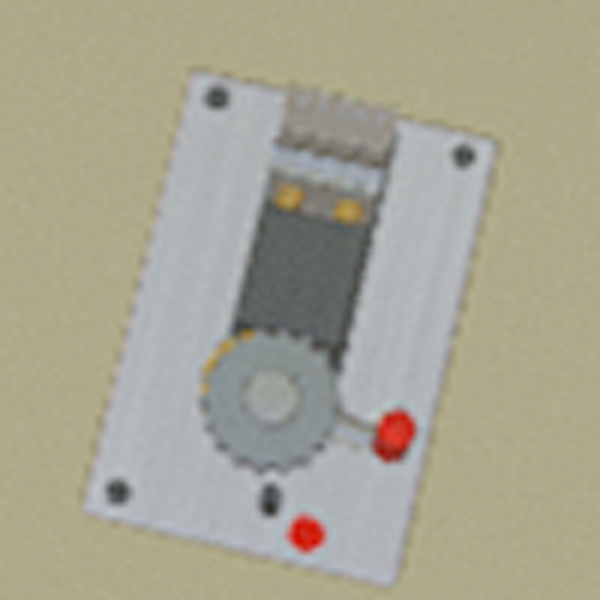

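View pics/top0_c420_170.png

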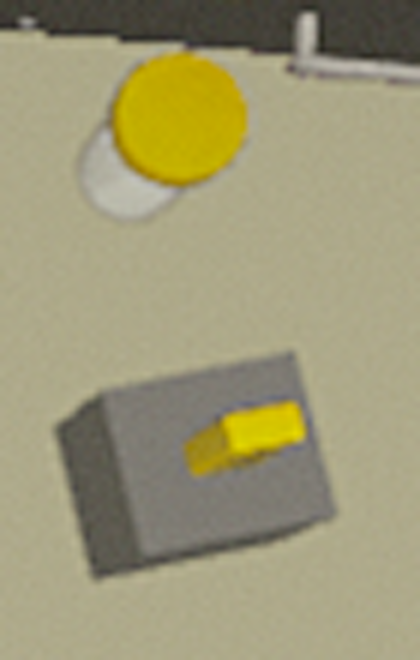

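View pics/scene0_c270_190.png

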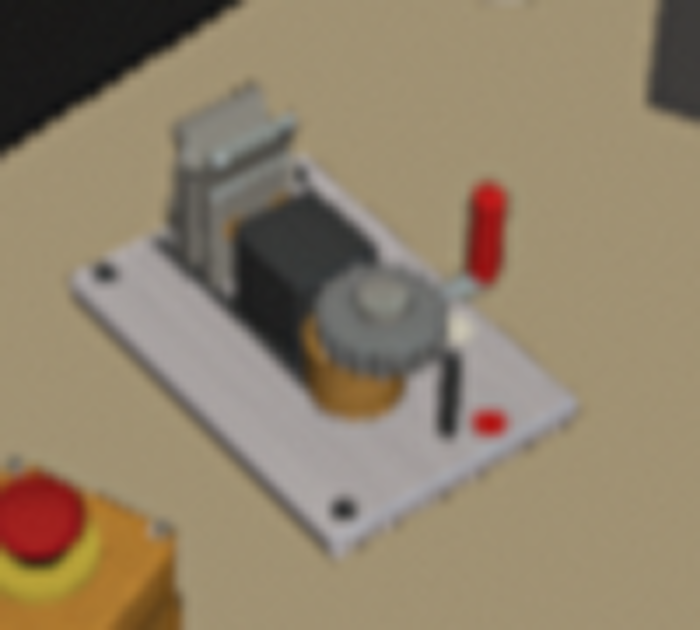

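View pics/scene0_c320_150.png

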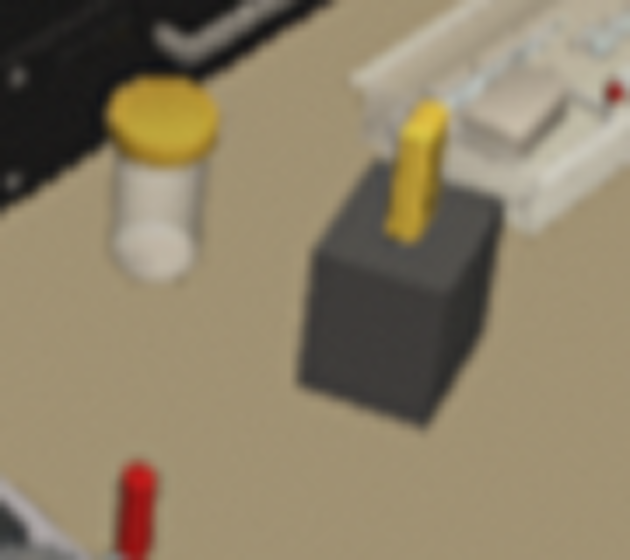

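```bash
python3 - <<'E'
from h import *
im,d,C=load("top0")
def P(n,cx,cy,ox,oy,z=None):
    u,v=ox+cx/6,oy+cy/6
    dd=d[int(round(v)),int(round(u))]
    print(n,round(u,1),round(v,1),"depth:",px2w(C,u,v,dd).round(1), "z:",None if z is None else ray_z(C,u,v,z).round(1))
f=(290,180)
P("knobtop",401,422,*f,68);P("dot",306,534,*f,10);P("collar hub",271,397,*f,50)
for n,a,b in(("TL",192,70),("TR",495,143),("BR",392,585),("BL",87,512)):P(n,a,b,*f,10)
for n,a,b in(("solid outer L",290,90),("sol outer R",395,113),("solid in L",280,130),("sol in R",385,155),("spr L",275,155),("spr R",380,180),("sprout L",270,180),("gapmid",333,160),("spr",330,205),("sol",340,115)):P(n,a,b,*f,85)
g=(420,170)
P("handle top",265,428,*g,130)
for n,a,b in(("h TL",222,416),("hTR",298,402),("hBR",305,440),("hBL",232,456)):P(n,a,b,*g,130)
for n,a,b in(("s TL",104,392),("sTR",294,352),("sBR",336,516),("sBL",144,556)):P(n,a,b,*g,75)
P("jar",180,118,*g,80)
im,d,C=load("scene0")
def Q(n,cx,cy,ox,oy,z=None):
    u,v=ox+cx/7,oy+cy/7
    dd=d[int(round(v)),int(round(u))]
    print(n,"depth:",px2w(C,u,v,dd).round(1), "z:",None if z is None else ray_z(C,u,v,z).round(1))
s=(270,190)
Q("knobtop",488,195,*s,68);Q("knobmid",487,230,*s);Q("hub",384,290,*s,50)
Q("handletop",428,112,320,150,130)
E
```

```text
knobtop 356.8 250.3 depth: [518.9 -65.1  93.3] z: [522.7 -66.9  68. ]
dot 341.0 269.0 depth: [489.2 -35.3  14. ] z: [489.7 -35.4  10. ]
collar hub 335.2 246.2 depth: [532.4 -21.4  62.9] z: [534.5 -21.7  50. ]
TL 322.0 191.7 depth: [667.8   7.4   7.5] z: [667.1   7.4  10. ]
TR 372.5 203.8 depth: [ 641.7 -108.8   -1.8] z: [ 638.6 -107.5   10. ]
BR 355.3 277.5 depth: [ 4.718e+02 -6.770e+01  1.000e-01] z: [470.9 -67.   10. ]
BL 304.5 265.3 depth: [498.4  46.    3.6] z: [497.7  45.7  10. ]
solid outer L 338.3 195.0 depth: [638.5 -27.8  83.9] z: [638.2 -27.8  85. ]
sol outer R 355.8 198.8 depth: [649.1 -69.5  14.4] z: [629.9 -64.6  85. ]
solid in L 336.7 201.7 depth: [631.2 -25.   56.6] z: [623.7 -24.3  85. ]
sol in R 354.2 205.8 depth: [632.6 -65.5  14.9] z: [614.7 -61.   85. ]
spr L 335.8 205.8 depth: [615.9 -22.6  80.1] z: [614.6 -22.5  85. ]
spr R 353.3 210.0 depth: [622.8 -63.5  15.4] z: [605.7 -59.2  85. ]
sprout L 335.0 210.0 depth: [615.9 -21.6  43.2] z: [605.7 -20.7  85. ]
gapmid 345.5 206.7 depth: [612.9 -42.8  84.9] z: [612.9 -42.8  85. ]
spr 345.0 214.2 depth: [606.  -43.4  45.
[... 341 characters left out ...]
536.8 -304.3   76.3] z: [ 527.6 -286.9  130. ]
hBL 458.7 246.0 depth: [ 526.9 -271.1  101.9] z: [ 522.3 -262.8  130. ]
s TL 437.3 235.3 depth: [ 554.2 -235.9   73.3] z: [ 553.9 -235.5   75. ]
sTR 469.0 228.7 depth: [ 583.9 -327.4   -2.2] z: [ 568.2 -302.6   75. ]
sBR 476.0 256.0 depth: [ 521.  -339.6   -1.1] z: [ 510.3 -314.1   75. ]
sBL 444.0 262.7 depth: [ 501.2 -257.7   34.7] z: [ 496.1 -247.1   75. ]
jar 450.0 189.7 depth: [ 650.9 -264.3   82.4] z: [ 651.6 -265.    80. ]
knobtop depth: [513.8 -59.9  96.6] z: [530.7 -85.3  68. ]
knobmid depth: [511.7 -57.8  81.6] z: None
hub depth: [531.9 -22.4  64.5] z: [540.5 -34.1  50. ]
handletop depth: [ 530.3 -273.8  131. ] z: [ 530.9 -275.1  130. ]
```

```bash
cat >> h.py <<'E'
from scipy.spatial.transform import Rotation as Ro
def plan(pos,yaw,s=None):
    s=s or readout.sense(); R0=Ro.from_euler('xyz',s["tcp_rot"]); R1=Ro.from_euler('xyz',[np.pi,0,yaw])
    return (R0.inv().apply(np.array(pos)-s["eef_pos"])/10).round(2), (R0.inv()*R1).as_rotvec().round(3)
E
python3 - <<'E'
from h import *
im,d,C=snap("wrist","w0"); s=readout.sense()
R0=Ro.from_euler('xyz',s["tcp_rot"]).as_matrix()
print("cam in tool",R0.T@(C[3][:3,3]-s["eef_pos"]),(R0.T@C[3][:3,:3]).round(3).tolist(),C[:3])
im,d,C=load("top0")
print("deck",px2w(C,400,120,d[120,400]),px2w(C,400,165,d[165,400]))
print(plan([522,-64,170],0.77,s), plan([532,-274,260],1.74,s))
E
```

```text
cam in tool [  78.87259567   -0.63825314 -142.48242588] [[0.0, -0.952, -0.307], [1.0, 0.0, 0.0], [-0.0, -0.307, 0.952]] (np.float64(397.4351223622079), 316.48504217962227, 244.42835058315148)
deck [ 767.91088392 -147.62026263  168.32073286] [ 706.90671405 -160.68596136   78.06786822]
(array([ 47.68, -40.26,   6.11]), array([-0.001, -0.   , -0.456])) (array([ 42.15, -19.99,  -2.91]), array([-1.000e-03, -1.000e-03, -1.426e+00]))
```

View pics/w0.png

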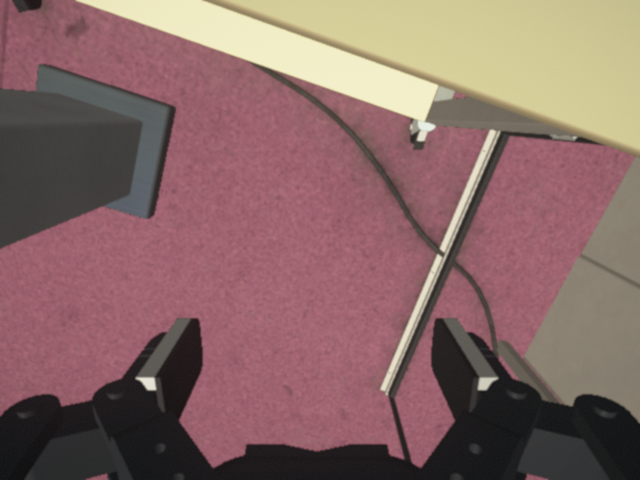

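Request:
play_rows([
  [0,[4,-3.4,0.4],[0,0,-0.05]],
  [0,[8,-6.7,0.7],[0,0,-0.1]],
  [0,[11,-9.5,1],[0,0,-0.15]],
  [0,[14,-12,1.3],[0,0,-0.2]],
  [0,[17,-14.5,1.6],[0,0,-0.25]],
  [0,[20,-17,1.9],[0,0,-0.3]],
  [0,[23,-19.5,2.2],[0,0,-0.35]],
  [0,[26,-22,2.5],[0,0,-0.4]],
  [0,[29,-24.5,2.8],[0,0,-0.456]],
  [0,[32,-27,3.1],[0,0,-0.456]],
  [0,[35,-29.5,3.4],[0,0,-0.456]],
  [0,[38,-32,3.6],[0,0,-0.456]],
])

```text
clock: 1.15
eef_pos: [456.2, -170.7, 195.1]
tcp_rot: [-3.141, 0.0, 0.77]
contact_force: [1.7, -0.9, 0.2]
opening: 0.999
```

```bash
python3 - <<'E'
from h import *
print(plan([522,-62,190],0.77))
E
```

```text
(array([12.29, -3.22,  0.51]), array([-0.,  0., -0.]))
```

Request:
play_rows([
  [0,[4,-1,0.2],[0,0,0]],
  [0,[8,-2,0.4],[0,0,0]],
  [0,[11,-2.8,0.5],[0,0,0]],
  [0,[12.2,-3.2,0.5],[0,0,0]],
  [0,[12.2,-3.2,0.5],[0,0,0]],
  [0,[12.2,-3.2,0.5],[0,0,0]],
])

```text
clock: 1.65
eef_pos: [520.6, -64.8, 190.0]
tcp_rot: [-3.141, 0.001, 0.772]
contact_force: [0.4, -0.2, -0.3]
opening: 1.005
```

```bash
python3 - <<'E'
from h import *
snap("wrist","w1"); s=readout.sense(); print(s["eef_pos"],s["tcp_rot"],s["contact_force"])
E
```

```text
[520.22349484 -65.50386865 190.07333372] [-3.14119949e+00  9.55965117e-04  7.70308497e-01] [-1.11073526  0.36492304 -0.11135637]
```

View pics/w1.png

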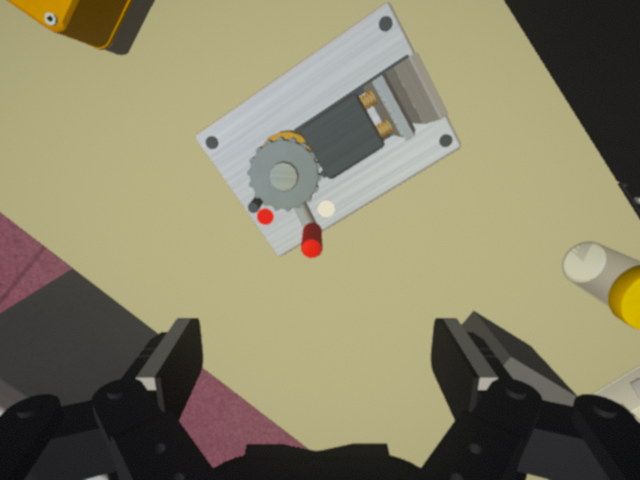

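```bash
python3 - <<'E'
from h import *
im,d,C=load("w1")
for n,u,v,z in(("knobtop",312,248,97),("knobtop d",312,246,None),("knob base",312,228,53),("hub",284,176,64),("dot",265,216,10),("c1",386,24,10),("c2",446,141,10),("c3",212,143,10),("plateTL",389,3,10),("R",460,147,10),("Lc",197,136,10),("B",280,255,10)):
    print(n,px2w(C,u,v,d[v,u]).round(1), None if z is None else ray_z(C,u,v,z).round(1))
crop("w1",340,30,120,120,6)
crop("w1",230,120,120,150,5)
E
```

```text
knobtop [518.4 -62.3  95.6] [518.7 -62.   97. ]
knobtop d [519.6 -61.1  96.8] None
knob base [522.5 -57.9  70.5] [518.9 -61.2  53. ]
hub [534.2 -20.4  64.5] [534.1 -20.4  64. ]
dot [490.9 -33.6  13.2] [490.1 -33.9  10. ]
c1 [656.2  -1.3  14.5] [657.3  -1.2  10. ]
c2 [633.6 -94.   15.1] [634.5 -95.4  10. ]
c3 [505.8  35.   14.1] [504.9  35.6  10. ]
plateTL [6.706e+02 7.600e+00 1.000e-01] [667.8   7.1  10. ]
R [ 6.413e+02 -1.100e+02 -6.000e-01] [ 639.2 -106.8   10. ]
Lc [501.2  47.1  11.6] [500.9  47.4  10. ]
B [474.3 -65.7  12.7] [473.4 -66.2  10. ]
```

View pics/w1_c340_30.png

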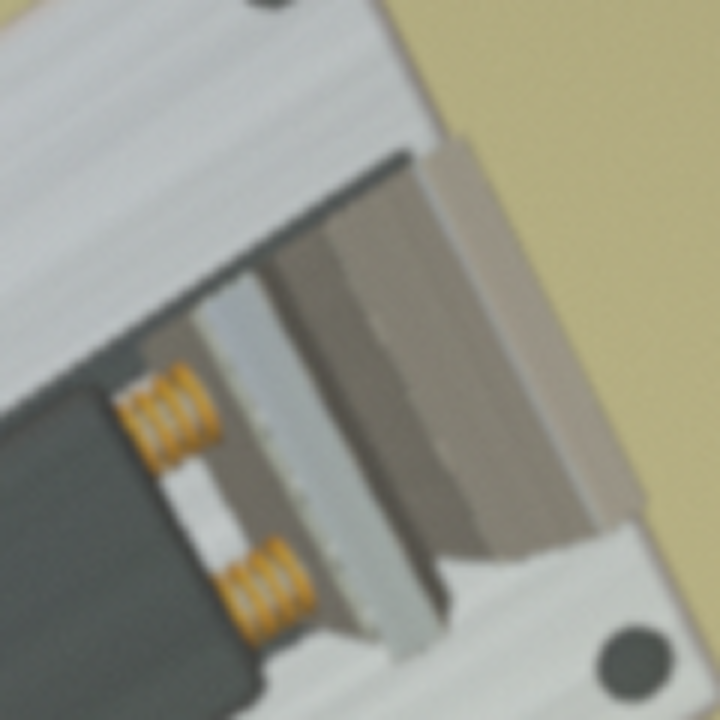

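View pics/w1_c230_120.png

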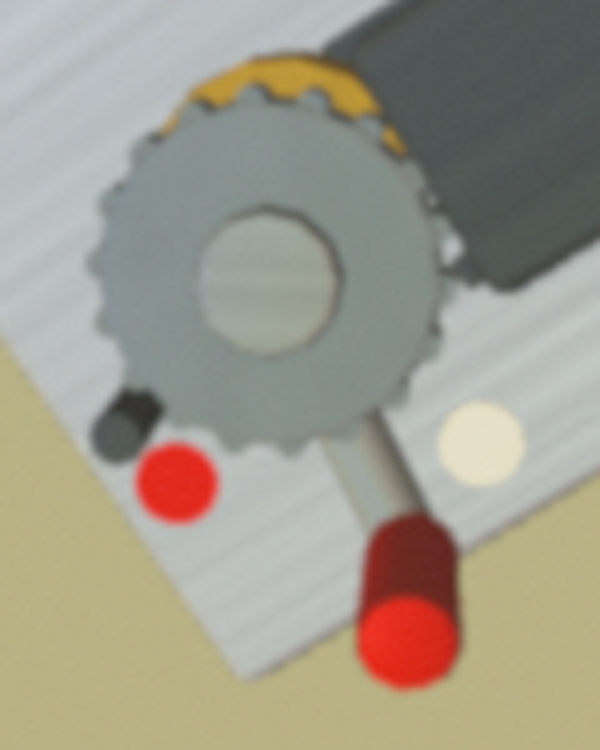

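```bash
python3 - <<'E'
from h import *
s=readout.sense();print(s["eef_pos"])
print(plan([518.8,-61.7,67],0.77))
E
```

```text
[520.22349484 -65.50386865 190.07333372]
(array([ 0.17, -0.37, 12.31]), array([-0.   ,  0.001,  0.   ]))
```

Request:
play_rows([
  [0,[0.17,-0.37,3],[0,0,0]],
  [0,[0.17,-0.37,6],[0,0,0]],
  [0,[0.17,-0.37,7],[0,0,0]],
  [0,[0.17,-0.37,7],[0,0,0]],
  [0,[0.17,-0.37,7],[0,0,0]],
])

```text
clock: 2.12
eef_pos: [519.2, -62.1, 120.6]
tcp_rot: [-3.141, 0.001, 0.768]
contact_force: [0.5, 0.2, 0.3]
opening: 0.999
```

```bash
python3 - <<'E'
from h import *
for i in range(3):
    im,d,C=snap("wrist","w2");s=readout.sense();print(s["eef_pos"],s["tcp_rot"])
print(plan([518.8,-61.7,67],0.77))
E
```

```text
[520.01570262 -61.94257241 121.33189694] [ 3.14086919e+00 -4.60843326e-04  7.68771044e-01]
[520.43789565 -61.78976434 121.70832859] [ 3.14005232e+00 -1.17389560e-03  7.68996233e-01]
[520.59473365 -61.64216895 121.82719705] [ 3.13969855e+00 -1.49109980e-03  7.69216168e-01]
(array([-0.14, -0.13,  5.48]), array([ 0.002, -0.001, -0.001]))
```

View pics/w2.png

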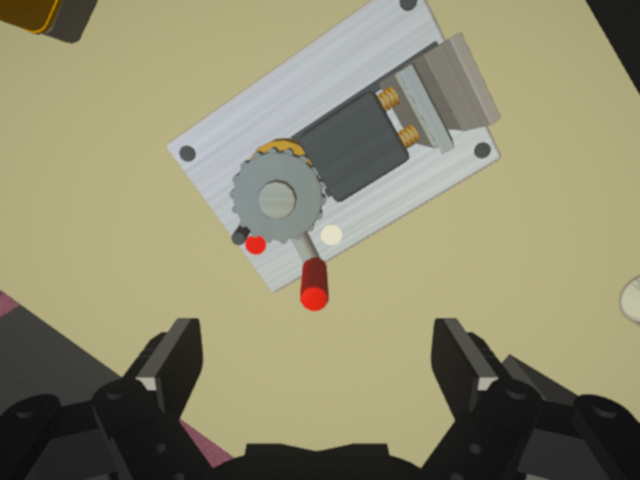

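Request:
play_rows([
  [0,[-0.1,-0.1,2],[0,0,0]],
  [0,[-0.1,-0.1,4],[0,0,0]],
  [0,[-0.1,-0.1,5.4],[0,0,0]],
  [0,[-0.1,-0.1,5.4],[0,0,0]],
  [0,[-0.1,-0.1,5.4],[0,0,0]],
  [255,[-0.1,-0.1,5.4],[0,0,0]],
  [255,[-0.1,-0.1,5.4],[0,0,0]],
  [255,[-0.1,-0.1,5.4],[0,0,0]],
  [255,[-0.1,-0.1,5.4],[0,0,0]],
  [255,[-0.1,-0.1,5.4],[0,0,0]],
  [255,[-0.1,-0.1,5.4],[0,0,0]],
  [255,[-0.1,-0.1,5.4],[0,0,0]],
], squeeze=40)

```text
clock: 3.27
eef_pos: [518.4, -61.3, 66.6]
tcp_rot: [3.141, -0.0, 0.77]
contact_force: [-0.5, -2.2, 4.2]
opening: 0.145
```

```bash
python3 - <<'E'
from h import *
im,d,C=snap("wrist","w3");s=readout.sense();print(s["eef_pos"],s["tcp_rot"],s["contact_force"],s["opening"]*85)
R0=Ro.from_euler('xyz',s["tcp_rot"])
hub=np.array([534.1,-20.4]);k=s["eef_pos"][:2]-hub;print(k,np.hypot(*k),np.degrees(np.arctan2(k[1],k[0])))
a0=np.arctan2(k[1],k[0])
for t in np.linspace(0,1.1,12):
    p=hub+45*np.array([np.cos(a0-t),np.sin(a0-t)])-(hub+45*np.array([np.cos(a0),np.sin(a0)]))
    print(round(t,2),(R0.inv().apply([*p,0])/10).round(2))
E
```

```text
[518.43491078 -61.29172268  66.65677069] [ 3.14092019e+00 -1.56935447e-04  7.69984723e-01] [-0.71572437 -1.84929003  5.41088301] 12.62344086652669
[-15.66508922 -40.89172268] 43.789587848188624 -110.9611890524222
0.0 [0. 0. 0.]
0.1 [-0.17 -0.42 -0.  ]
0.2 [-0.3  -0.85 -0.  ]
0.3 [-0.38 -1.29 -0.  ]
0.4 [-0.42 -1.74 -0.  ]
0.5 [-0.41 -2.19 -0.  ]
0.6 [-0.36 -2.64 -0.  ]
0.7 [-0.26 -3.07 -0.  ]
0.8 [-0.12 -3.5  -0.  ]
0.9 [ 0.06 -3.91 -0.  ]
1.0 [ 0.28 -4.31 -0.  ]
1.1 [ 0.54 -4.67 -0.  ]
```

View pics/w3.png

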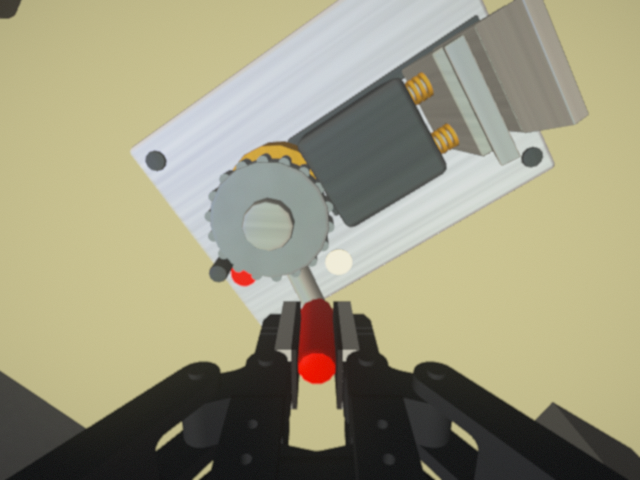

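Request:
play_rows([
  [255,[-0.17,-0.42,0],[0,0,0]],
  [255,[-0.3,-0.85,0],[0,0,0]],
  [255,[-0.38,-1.29,0],[0,0,0]],
  [255,[-0.42,-1.74,0],[0,0,0]],
  [255,[-0.41,-2.19,0],[0,0,0]],
  [255,[-0.36,-2.64,0],[0,0,0]],
  [255,[-0.26,-3.07,0],[0,0,0]],
  [255,[-0.12,-3.5,0],[0,0,0]],
  [255,[-0.12,-3.5,0],[0,0,0]],
  [255,[-0.12,-3.5,0],[0,0,0]],
])

```text
clock: 4.15
eef_pos: [493.0, -37.2, 66.5]
tcp_rot: [3.141, 0.0, 0.77]
contact_force: [-0.5, -5.3, 4.1]
opening: 0.15
```

```bash
python3 - <<'E'
from h import *
im,d,C=snap("wrist","w4");s=readout.sense();print(s["eef_pos"],s["tcp_rot"],s["contact_force"],s["opening"]*85)
hub=np.array([534.1,-20.4]);k=s["eef_pos"][:2]-hub;print(k,np.hypot(*k),np.degrees(np.arctan2(k[1],k[0])))
E
```

```text
[493.01363167 -37.22172759  66.51887762] [3.14078827e+00 1.75179107e-04 7.69835091e-01] [-1.59288359 -5.07464336  4.19531967] 12.375918089333314
[-41.08636833 -16.82172759] 44.39662354199827 -157.73465069905353
```

View pics/w4.png

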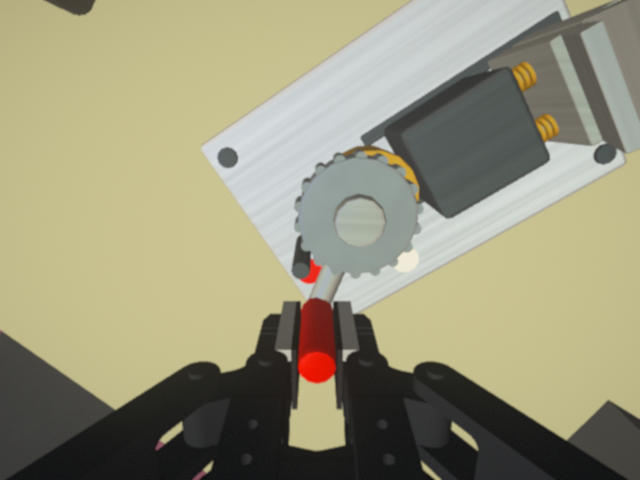

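Request:
play_rows([
  [255,[0.09,-0.2,0],[0,0,0]],
  [255,[0.18,-0.41,0],[0,0,0]],
  [255,[0.24,-0.51,0],[0,0,0]],
  [255,[0.29,-0.61,0],[0,0,0]],
  [255,[0.29,-0.61,0],[0,0,0]],
])

```text
clock: 4.62
eef_pos: [491.6, -32.8, 66.6]
tcp_rot: [3.137, 0.001, 0.772]
contact_force: [1.4, -20.5, 0.9]
opening: 0.147
```

```bash
python3 - <<'E'
from h import *
im,d,C=snap("wrist","w5");s=readout.sense();print(s["eef_pos"],s["tcp_rot"],s["contact_force"],s["opening"]*85)
hub=np.array([534.1,-20.4]);k=s["eef_pos"][:2]-hub;print(k,np.hypot(*k),np.degrees(np.arctan2(k[1],k[0])))
E
```

```text
[491.61498578 -32.74085631  66.56525102] [3.13762639e+00 1.21214085e-03 7.71458004e-01] [  2.00108343 -20.70844544   1.59579752] 12.697374119570666
[-42.48501422 -12.34085631] 44.24108008811066 -163.80271282856984
```

View pics/w5.png

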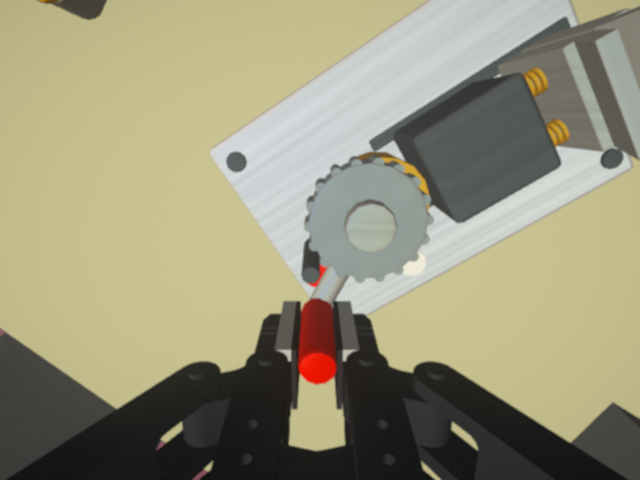

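Request:
play_rows([
  [255,[-0.05,0.1,0],[0,0,0]],
  [100,[-0.05,0.1,0],[0,0,0]],
  [100,[-0.05,0.1,0],[0,0,0]],
  [100,[-0.05,0.1,0],[0,0,0]],
  [100,[-0.05,0.1,0],[0,0,0]],
  [100,[-0.05,0.1,0],[0,0,0]],
  [100,[-0.05,0.1,-3],[0,0,0]],
  [80,[-0.05,0.1,-7],[0,0,0]],
  [0,[-0.05,0.1,-11],[0,0,0]],
  [0,[-0.05,0.1,-12.3],[0,0,0]],
  [0,[-0.05,0.1,-12.3],[0,0,0]],
  [0,[-0.05,0.1,-12.3],[0,0,0]],
])

```text
clock: 5.67
eef_pos: [491.4, -31.3, 189.9]
tcp_rot: [3.14, -0.001, 0.77]
contact_force: [-0.4, 0.7, -0.6]
opening: 1.001
```

```bash
python3 - <<'E'
from h import *
im,d,C=snap("wrist","w6");s=readout.sense();print(s["eef_pos"],s["tcp_rot"],s["contact_force"],s["opening"]*85)
print(plan([532,-274,225],1.74))
E
```

```text
[490.59463635 -31.24923299 188.70402859] [-3.14112608e+00  3.21121742e-04  7.70009104e-01] [-0.20430689  0.31259513 -0.16841102] 85.38064486183613
(array([-13.93,  20.31,  -3.63]), array([-0.001,  0.   , -0.97 ]))
```

View pics/w6.png

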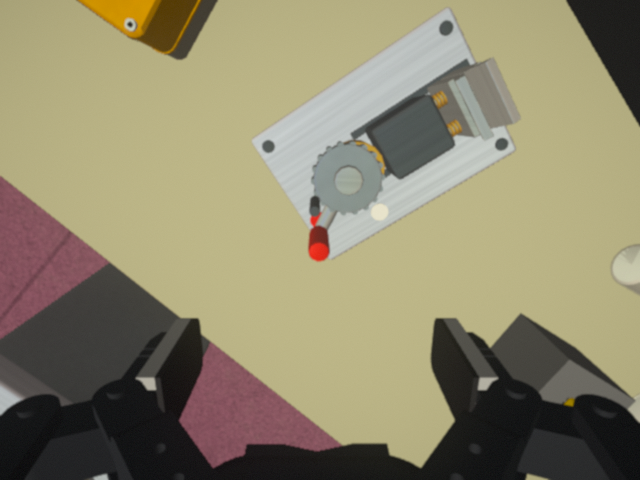

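Request:
play_rows([
  [0,[-1.7,2.5,-0.5],[0,0,-0.12]],
  [0,[-3.5,5,-1],[0,0,-0.24]],
  [0,[-5.2,7.5,-1.5],[0,0,-0.36]],
  [0,[-7,10,-2],[0,0,-0.48]],
  [0,[-8.7,12.5,-2.5],[0,0,-0.6]],
  [0,[-10.5,15,-3],[0,0,-0.72]],
  [0,[-12.2,17.5,-3.3],[0,0,-0.84]],
  [0,[-13.9,20.3,-3.6],[0,0,-0.97]],
  [0,[-13.9,20.3,-3.6],[0,0,-0.97]],
  [0,[-13.9,20.3,-3.6],[0,0,-0.97]],
  [0,[-13.9,20.3,-3.6],[0,0,-0.97]],
])

```text
clock: 6.63
eef_pos: [531.5, -273.2, 223.2]
tcp_rot: [-3.139, -0.002, 1.737]
contact_force: [-0.2, 0.8, -0.3]
opening: 0.996
```

```bash
python3 - <<'E'
from h import *
im,d,C=snap("wrist","w7");s=readout.sense();print(s["eef_pos"],s["tcp_rot"],s["contact_force"],s["opening"]*85)
E
```

```text
[ 531.62591565 -272.76077248  223.6328789 ] [-3.13923319e+00 -2.13449374e-03  1.73817278e+00] [ 0.59911251  0.32160342 -0.55043578] 85.11253417617166
```

View pics/w7.png

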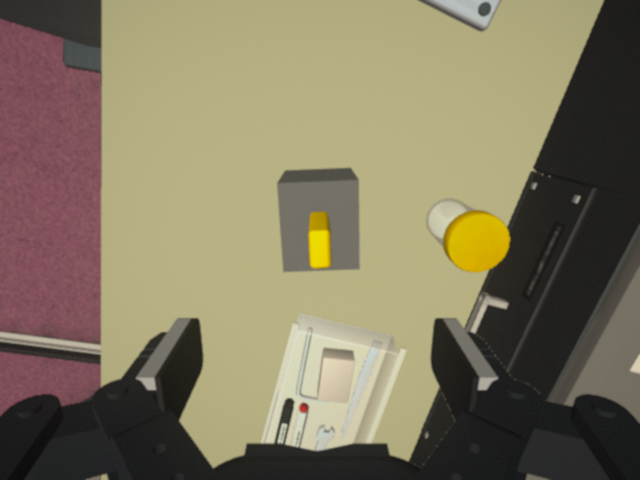

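```bash
python3 - <<'E'
from h import *
crop("w7",270,160,100,120,6)
im,d,C=load("w7")
E
```

```text
(no output)
```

View pics/w7_c270_160.png

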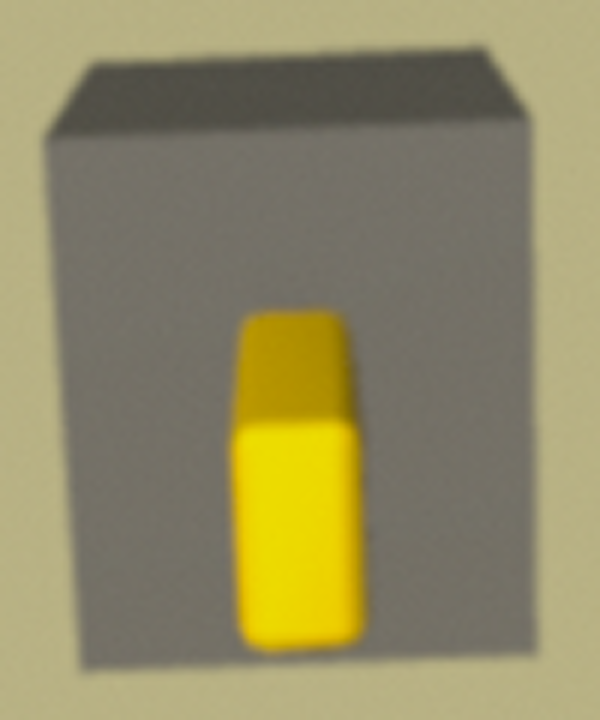

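```bash
python3 - <<'E'
from h import *
im,d,C=load("w7")
P=lambda a,b,z:ray_z(C,270+a/6,160+b/6,z)
c=[P(a,b,130) for a,b in((232,424),(358,424),(366,645),(240,648))]
for p in c:print(p.round(1))
m=sum(c)/4;print("centre",m)
for a,b in((0,3),(1,2)): v=c[a]-c[b];print(np.hypot(*v[:2]),np.degrees(np.arctan2(v[1],v[0]))-90)
v=c[1]-c[0];print(np.hypot(*v[:2]),np.degrees(np.arctan2(v[1],v[0])))
# stand top edges
s=[P(a,b,75) for a,b in((45,135),(530,120),(538,655),(82,670))]
for a,b in((0,3),(1,2)): v=s[a]-s[b];print("stand",np.hypot(*v[:2]),np.degrees(np.arctan2(v[1],v[0]))-90)
u,v=321,250;print(px2w(C,270+300/6,160+530/6,d[160+88,320]))
print(P(295,313,75),P(295,315,75))
E
```

```text
[ 524.6 -261.9  130. ]
[ 537.3 -259.7  130. ]
[ 542.4 -283.5  130. ]
[ 529.3 -286.   130. ]
centre [ 533.41239268 -272.77269764  130.        ]
24.643228473487426 11.17322275517536
24.313081552198675 12.12006860778284
12.9473003598852 9.598910886789334
stand 70.1503825214193 11.796847307146322
stand 69.84872110601759 12.238271844759865
[ 533.32774056 -271.7152456   130.89883862]
[ 531.30024332 -261.85262522   75.        ] [ 531.343153  -262.1046197   75.       ]
```

```bash
python3 - <<'E'
from h import *
print(plan([533.4,-272.8,86],1.776))
E
```

```text
(array([-0.06,  0.21, 13.76]), array([-0.002, -0.002, -0.038]))
```

Request:
play_rows([
  [0,[0,0.2,3.5],[0,0,-0.04]],
  [0,[0,0.2,7],[0,0,-0.04]],
  [0,[0,0.2,9],[0,0,-0.04]],
  [0,[0,0.2,9],[0,0,-0.04]],
  [0,[0,0.2,9],[0,0,-0.04]],
])

```text
clock: 7.1
eef_pos: [533.7, -272.2, 134.4]
tcp_rot: [-3.139, -0.002, 1.78]
contact_force: [0.7, 0.6, 1.1]
opening: 1.001
```

```bash
python3 - <<'E'
from h import *
im,d,C=snap("wrist","w8");s=readout.sense();print(s["eef_pos"],s["tcp_rot"],s["contact_force"])
print(plan([533.4,-272.8,86],1.776))
crop("w8",220,180,200,150,4)
E
```

```text
[ 534.81154629 -272.87803949  135.85842856] [-3.14150369e+00 -1.63374557e-04  1.78009683e+00] [-1.07013366 -0.27776502  1.268748  ]
(array([ 0.04, -0.14,  4.99]), array([-0.   , -0.   ,  0.004]))
```

View pics/w8.png

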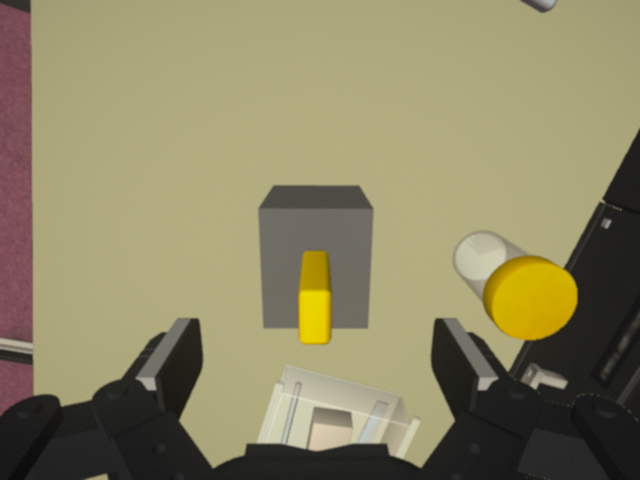

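Request:
play_rows([
  [0,[0,-0.1,2],[0,0,0]],
  [0,[0,-0.1,4],[0,0,0]],
  [0,[0,-0.1,5],[0,0,0]],
  [0,[0,-0.1,5],[0,0,0]],
  [0,[0,-0.1,5],[0,0,0]],
  [0,[0,-0.1,5],[0,0,0]],
])

```text
clock: 7.65
eef_pos: [534.5, -274.2, 86.8]
tcp_rot: [3.14, 0.001, 1.78]
contact_force: [-0.1, -0.9, -0.4]
opening: 0.998
```

```bash
python3 - <<'E'
from h import *
im,d,C=snap("wrist","w9");s=readout.sense();print(s["eef_pos"],s["tcp_rot"],s["contact_force"])
print(plan([533.4,-272.8,86],1.776))
E
```

```text
[ 534.54215186 -274.25455362   86.84322568] [3.13982379e+00 1.43950963e-03 1.77976721e+00] [-0.47123099  0.32362936  0.16359578]
(array([ 0.17, -0.08,  0.08]), array([0.002, 0.001, 0.004]))
```

View pics/w9.png

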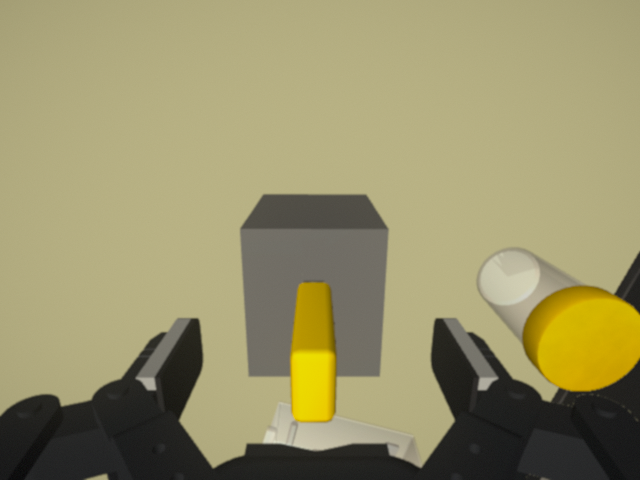

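Request:
play_rows([
  [0,[0.15,-0.1,0],[0,0,0]],
  [0,[0.15,-0.1,0],[0,0,0]],
  [150,[0.15,-0.1,0],[0,0,0]],
  [255,[0.15,-0.1,0],[0,0,0]],
  [255,[0.15,-0.1,0],[0,0,0]],
  [255,[0.15,-0.1,0],[0,0,0]],
  [255,[0.15,-0.1,0],[0,0,0]],
  [255,[0.15,-0.1,0],[0,0,0]],
  [255,[0.15,-0.1,0],[0,0,0]],
  [255,[0.15,-0.1,0],[0,0,0]],
  [255,[0.15,-0.1,0],[0,0,0]],
], squeeze=70)

```text
clock: 8.62
eef_pos: [532.3, -272.6, 85.3]
tcp_rot: [3.142, 0.0, 1.78]
contact_force: [-0.4, 1.2, 1.9]
opening: 0.156
```

```bash
python3 - <<'E'
from h import *
im,d,C=snap("wrist","w10");s=readout.sense();print(s["eef_pos"],s["tcp_rot"],s["contact_force"],s["wrist_torque"],s["opening"]*85)
E
```

```text
[ 532.31743049 -272.57126655   85.31600538] [3.14154048e+00 5.16357315e-05 1.77980791e+00] [-0.30893277  0.72781778  1.58350972] [0.0197639  0.03190797 0.00925665] 12.84976149690475
```

View pics/w10.png

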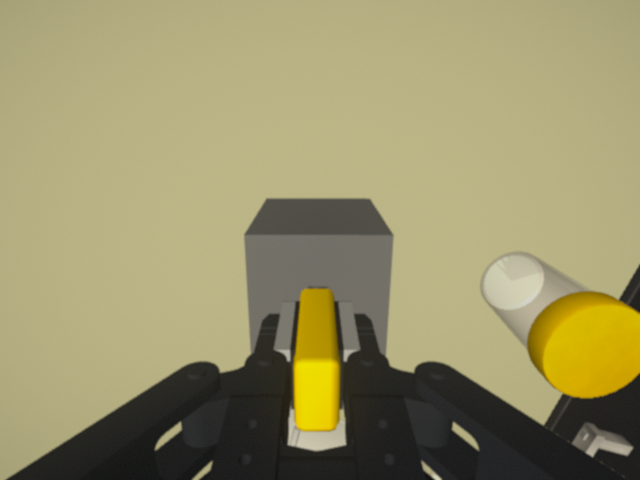

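Request:
play_rows([
  [255,[0,0,-1.5],[0,0,0]],
  [255,[0,0,-3],[0,0,0]],
  [255,[0,0,-4.5],[0,0,0]],
  [255,[0,0,-6],[0,0,0]],
  [255,[0,0,-7.5],[0,0,0]],
  [255,[0,0,-9],[0,0,0]],
  [255,[0,0,-10.5],[0,0,0]],
  [255,[0,0,-11.5],[0,0,0]],
  [255,[0,0,-11.5],[0,0,0]],
  [255,[0,0,-11.5],[0,0,0]],
])

```text
clock: 9.5
eef_pos: [532.4, -272.6, 200.3]
tcp_rot: [3.141, 0.0, 1.78]
contact_force: [-0.2, -0.5, -1.4]
opening: 0.154
```

```bash
python3 - <<'E'
from h import *
im,d,C=snap("wrist","w11");s=readout.sense();print(s["eef_pos"],s["tcp_rot"],s["contact_force"],s["wrist_torque"],s["opening"]*85)
print(plan([614,-44,190],1.336))
E
```

```text
[ 531.9320522  -272.37181078  199.58339311] [-3.14105365e+00 -4.57385764e-04  1.77979324e+00] [-0.15683757  0.50730381 -0.85038442] [0.0502178  0.01589085 0.00447585] 13.030047236561375
(array([20.64, 12.77,  0.96]), array([-0.001, -0.   ,  0.444]))
```

View pics/w11.png

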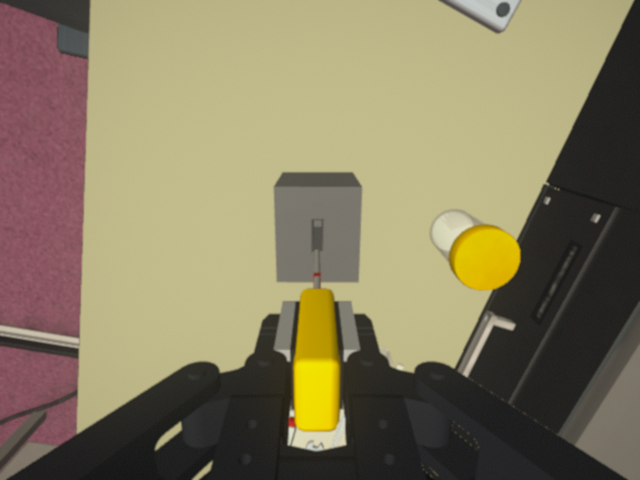

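Request:
play_rows([
  [255,[2.5,1.6,0],[0,0,0.06]],
  [255,[5,3.2,0],[0,0,0.12]],
  [255,[7.5,4.8,0],[0,0,0.18]],
  [255,[10,6.3,0],[0,0,0.24]],
  [255,[12.5,7.9,0],[0,0,0.3]],
  [255,[15,9.4,0],[0,0,0.36]],
  [255,[17.5,11,0.5],[0,0,0.42]],
  [255,[20,12.4,0.8],[0,0,0.444]],
  [255,[20.6,12.8,1],[0,0,0.444]],
  [255,[20.6,12.8,1],[0,0,0.444]],
  [255,[20.6,12.8,1],[0,0,0.444]],
  [255,[20.6,12.8,1],[0,0,0.444]],
])

```text
clock: 10.55
eef_pos: [614.2, -45.5, 189.8]
tcp_rot: [-3.141, 0.001, 1.336]
contact_force: [0.1, -0.7, -0.8]
opening: 0.155
```

```bash
python3 - <<'E'
from h import *
im,d,C=snap("wrist","w12");s=readout.sense();print(s["eef_pos"],s["tcp_rot"],s["contact_force"],s["wrist_torque"],s["opening"]*85)
crop("w12",260,180,120,120,6)
E
```

```text
[614.29091591 -45.69226099 190.02515285] [-3.14104814e+00  4.38769975e-04  1.33508246e+00] [-0.38559685 -0.43834489  0.26577583] [-0.01688175  0.00499793 -0.00853274] 13.09713123281841
```

View pics/w12.png

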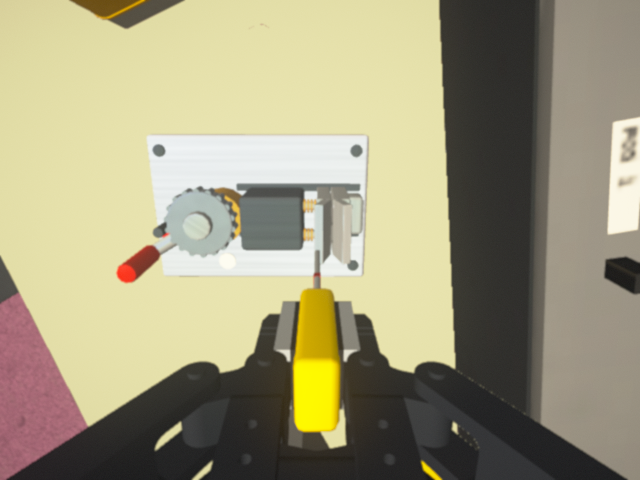

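View pics/w12_c260_180.png

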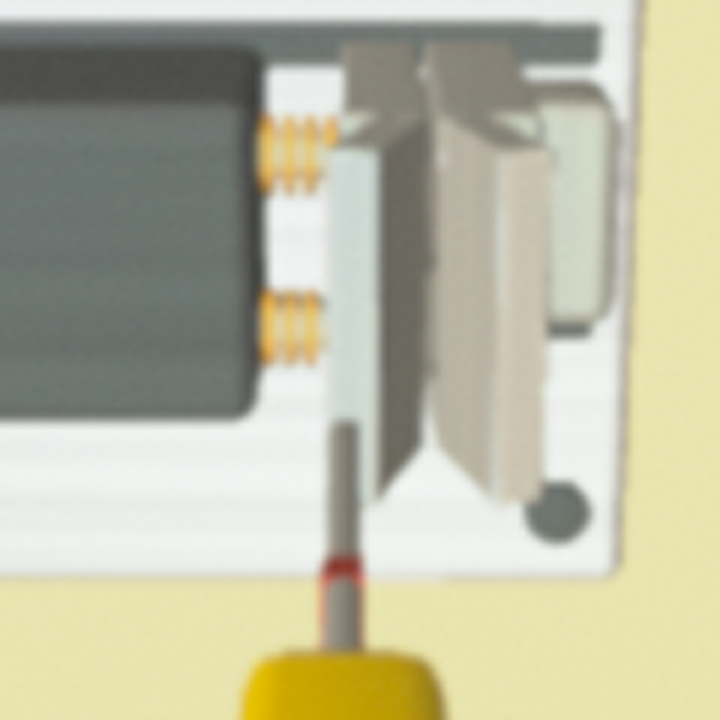

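```bash
python3 - <<'E'
from h import *
im,d,C=load("w12")
s=dict(eef_pos=np.array([614.25,-45.6,189.9]))
yaw=1.3355;R=Ro.from_euler('xyz',[np.pi,0,yaw]).as_matrix()
T=lambda p:R.T@(p-s["eef_pos"])
P=lambda a,b,z:T(ray_z(C,260+a/6,180+b/6,z)).round(1)
print("solid top inner far/near",P(497,150,85),P(497,500,85))
print("solid top outer far/near",P(548,150,85),P(541,497,85))
print("sprung top inner far/near",P(380,150,85),P(378,502,85))
print("sprung outer",P(332,150,85),P(328,495,85))
print("gap bottom of lead-in far, near",P(432,120,65),P(428,445,65))
print("tip far edge",P(343,422,119.5), "L,R",P(331,425,119.5),P(357,425,119.5))
print("line mid z157.6",P(343,568,157.6))
print("handle bottom near top edge",P(342,652,179.5))
for a,b in((430,300),(520,300),(355,300),(345,430)):
    u,v=260+a/6,180+b/6; p=px2w(C,u,v,d[int(v),int(u)]);print("depth",p.round(1),T(p).round(1))
print("baseplate corners",[T(ray_z(C,u,v,10)).round(1).tolist() for u,v in((147,135),(368,135),(364,275),(160,276))])
E
```

```text
solid top inner far/near [ 25.7  16.3 104.9] [-13.7  17.2 104.9]
solid top outer far/near [ 25.7  21.7 104.9] [-13.4  22.  104.9]
sprung top inner far/near [ 25.7   4.  104.9] [-14.    4.  104.9]
sprung outer [ 25.7  -1.1 104.9] [-13.1  -1.5 104.9]
gap bottom of lead-in far, near [ 24.9  10.2 124.9] [-14.3  10.2 124.9]
tip far edge [ 7.1  0.1 70.4] L,R [ 6.8 -1.  70.4] [ 6.8  1.4 70.4]
line mid z157.6 [ 7.9  0.1 32.3]
handle bottom near top edge [10.5  0.  10.4]
depth [624.5 -50.2  45. ] [ -2.1  11.  144.9]
depth [635.1 -41.2  84.3] [  9.1  19.2 105.6]
depth [617.6 -37.5  83. ] [  8.7   1.4 106.9]
depth [616.3 -38.  124. ] [ 7.9  0.3 65.9]
baseplate corners [[65.2, -133.2, 179.9], [65.2, 39.8, 179.9], [-52.8, 41.1, 179.9], [-53.9, -137.4, 179.9]]
```

Request:
play_rows([
  [255,[0.4,0.45,0],[0,0,0]],
  [255,[0.76,0.91,0],[0,0,0]],
  [255,[0.76,0.91,1.5],[0,0,0]],
  [255,[0.76,0.91,2.7],[0,0,0]],
  [255,[0.76,0.91,2.7],[0,0,0]],
  [255,[0.76,0.91,2.7],[0,0,0]],
  [255,[0.76,0.91,2.7],[0,0,0]],
])

```text
clock: 11.18
eef_pos: [625.5, -39.3, 163.4]
tcp_rot: [-3.141, 0.0, 1.336]
contact_force: [-0.6, -0.4, -0.0]
opening: 0.157
```

```bash
python3 - <<'E'
from h import *
im,d,C=snap("wrist","w13");s=readout.sense();print(s["eef_pos"],s["tcp_rot"],s["contact_force"],s["wrist_torque"],s["opening"]*85)
crop("w13",260,180,120,120,6)
im,d,C=snap("scene","s13")
crop("s13",270,160,100,100,6)
E
```

```text
[625.70553813 -39.29849484 163.76165452] [ 3.14105886e+00 -8.88831683e-05  1.33570809e+00] [ 0.21777185  0.16221509 -0.63599101] [ 0.01381292 -0.01883496  0.01766334] 13.451933889573915
```

View pics/w13_c260_180.png

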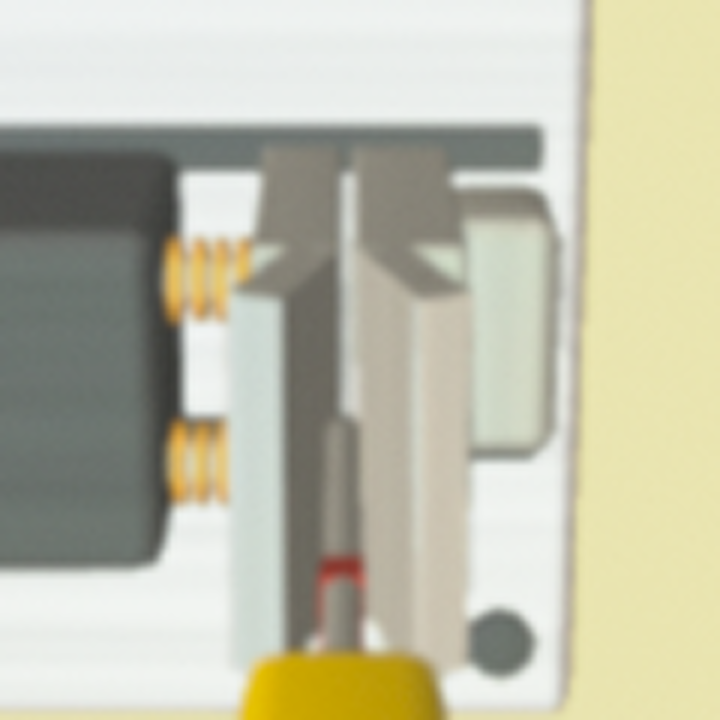

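View pics/s13_c270_160.png

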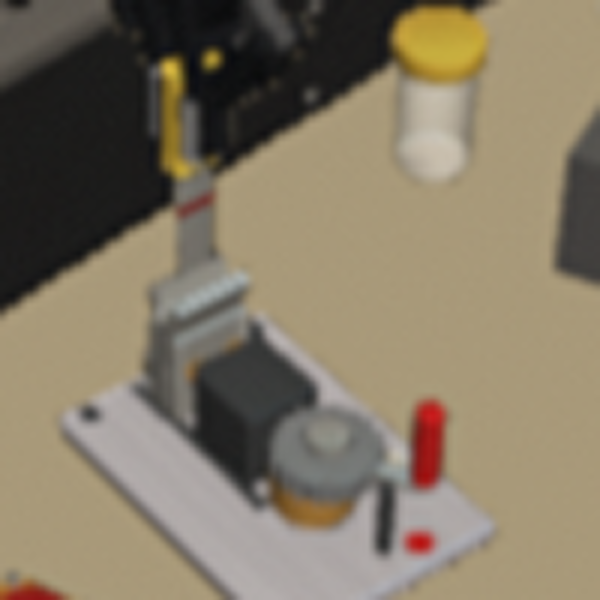

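```bash
python3 - <<'E'
from h import *
im,d,C=load("w13")
e=np.array([625.65,-39.3,163.6]);R=Ro.from_euler('xyz',[np.pi,0,1.3357]).as_matrix()
P=lambda a,b,z:(R.T@(ray_z(C,260+a/6,180+b/6,z)-e)).round(1)
print("solid in",P(413,297,85),P(413,650,85),"spr in",P(286,297,85),P(284,650,85))
print("ends far/near",P(440,297,85),P(440,672,85),P(250,295,85),P(245,670,85))
print("gap z65",P(347,260,65),P(348,350,65))
print("tip",P(341,418,93.2),"line",P(341,568,131.3),"hb",P(341,654,153.1))
E
```

```text
solid in [16.9  6.8 78.6] [-20.1   7.2  78.6] spr in [16.9 -5.4 78.6] [-20.1  -5.8  78.6]
ends far/near [16.9  9.4 78.6] [-22.5   9.9  78.6] [17.1 -8.9 78.6] [-22.3  -9.8  78.6]
gap z65 [15.3  0.5 98.6] [ 5.5  0.6 98.6]
tip [ 7.4 -0.1 70.4] line [ 7.8 -0.1 32.3] hb [10.2 -0.1 10.5]
```

Request:
play_rows([
  [255,[-0.12,-0.04,0.3],[0,0,0]],
  [255,[-0.12,-0.04,0.7],[0,0,0]],
  [255,[-0.12,-0.04,1.1],[0,0,0]],
  [255,[-0.12,-0.04,1.5],[0,0,0]],
  [255,[-0.12,-0.04,1.9],[0,0,0]],
  [255,[-0.12,-0.04,2.3],[0,0,0]],
  [255,[-0.12,-0.04,2.3],[0,0,0]],
  [255,[-0.12,-0.04,2.3],[0,0,0]],
], squeeze=90)

```text
clock: 11.95
eef_pos: [624.6, -40.3, 139.9]
tcp_rot: [-3.141, 0.0, 1.336]
contact_force: [1.0, -0.2, -0.8]
opening: 0.152
```

```bash
python3 - <<'E'
from h import *
im,d,C=snap("wrist","w14");s=readout.sense();print(s["eef_pos"],s["tcp_rot"],s["contact_force"],s["wrist_torque"],s["opening"]*85)
crop("w14",260,180,120,130,6)
E
```

```text
[624.74026788 -40.27367957 140.1737305 ] [-3.14143251e+00  1.91315298e-05  1.33580949e+00] [ 1.58436821 -0.35474826 -0.79105157] [ 0.02716097 -0.05823784 -0.00974292] 12.926374820547844
```

View pics/w14_c260_180.png

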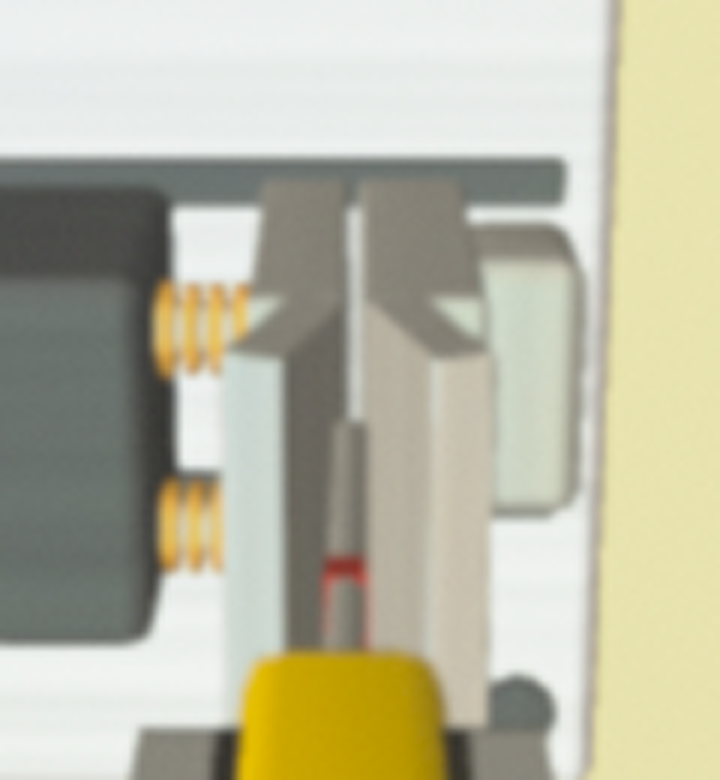

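Request:
play_rows([
  [255,[0,0.05,0.3],[0,0,0]],
  [255,[0,0.05,0.6],[0,0,0]],
  [255,[0,0.05,0.9],[0,0,0]],
  [255,[0,0.05,1.2],[0,0,0]],
  [255,[0,0.05,1.5],[0,0,0]],
  [255,[0,0.05,1.8],[0,0,0]],
  [255,[0,0.05,2.0],[0,0,0]],
  [255,[0,0.05,2.0],[0,0,0]],
  [255,[0,0.05,2.0],[0,0,0]],
])

```text
clock: 12.75
eef_pos: [625.1, -40.3, 120.3]
tcp_rot: [-3.141, -0.0, 1.336]
contact_force: [-0.4, 0.8, 3.8]
opening: 0.154
```

```bash
python3 - <<'E'
from h import *
im,d,C=snap("wrist","w15");s=readout.sense();print(s["eef_pos"],s["tcp_rot"],s["contact_force"],s["wrist_torque"],s["opening"]*85)
crop("w15",260,180,120,130,6)
im,d,C=snap("scene","s15")
crop("s15",270,160,70,70,8)
E
```

```text
[625.13565444 -40.31947129 120.33381081] [-3.14150035e+00 -9.62455735e-05  1.33577926e+00] [-1.03710392 -0.06329388  3.09591865] [ 0.10925103  0.21834558 -0.01963342] 13.042582558273137
```

View pics/w15_c260_180.png

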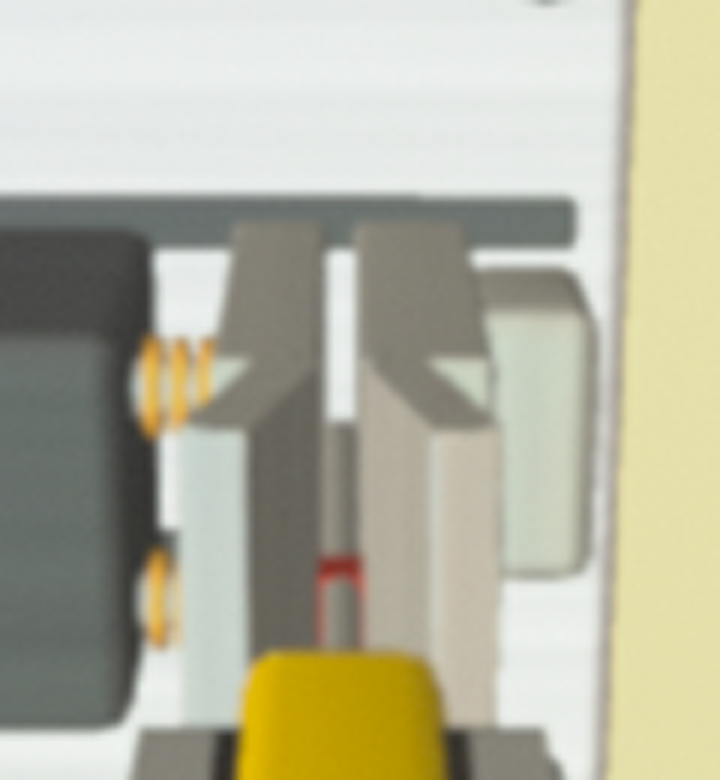

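View pics/s15_c270_160.png

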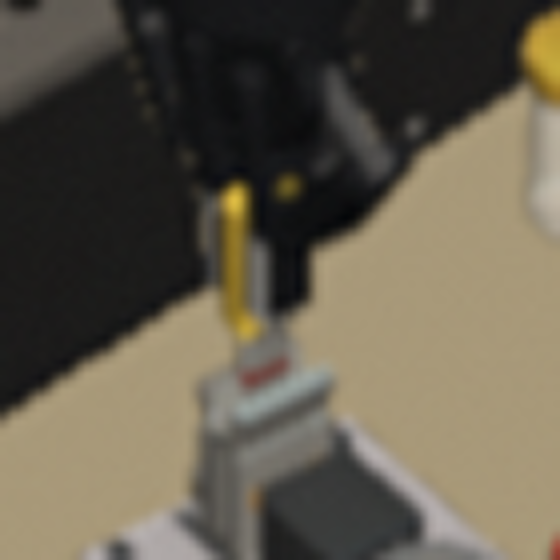

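Request:
play_rows([
  [255,[0,0,0.15],[0,0,0]],
  [255,[0,0,0.3],[0,0,0]],
  [255,[0,0,0.3],[0,0,0]],
  [255,[0,0,0.3],[0,0,0]],
  [255,[0,0,0.3],[0,0,0]],
  [255,[0,0,0.3],[0,0,0]],
])

```text
clock: 13.35
eef_pos: [625.2, -40.4, 117.5]
tcp_rot: [3.141, -0.0, 1.336]
contact_force: [-2.4, 0.9, 5.4]
opening: 0.151
```

```bash
python3 - <<'E'
from h import *
im,d,C=snap("wrist","w16");s=readout.sense();print(s["eef_pos"],s["tcp_rot"],s["contact_force"],s["wrist_torque"],s["opening"]*85)
crop("w16",260,180,120,130,6)
im,d2,C2=snap("scene","s16")
im,d3,C3=snap("top","t16")
crop("s16",270,160,70,70,8)
crop("s16",300,190,70,70,8)
for u,v in((285,265),(290,268),(338,265),(336,270)): print(u,v,px2w(C,u,v,d[v,u]).round(1))
E
```

```text
[625.23756516 -40.35231597 117.47517965] [ 3.14148178e+00 -8.23869187e-05  1.33581162e+00] [-2.01665209  0.02121421  4.56690766] [ 0.11759067  0.3186237  -0.02385998] 12.899210381395502
285 265 [603.5 -45.4  25.8]
290 268 [615.4 -26.9  84.3]
338 265 [637.9 -30.5  84.9]
336 270 [636.4 -32.9  84.6]
```

View pics/w16_c260_180.png

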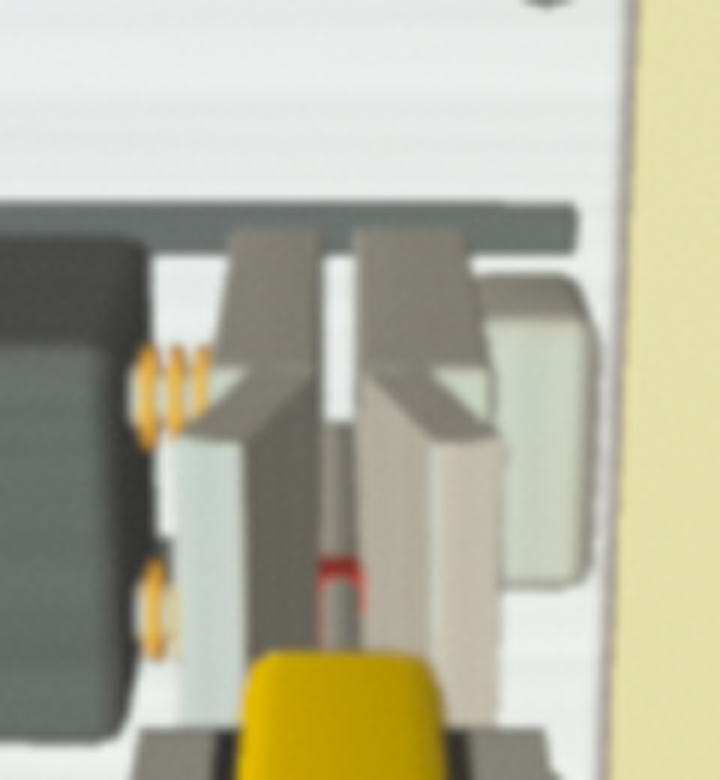

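View pics/s16_c270_160.png

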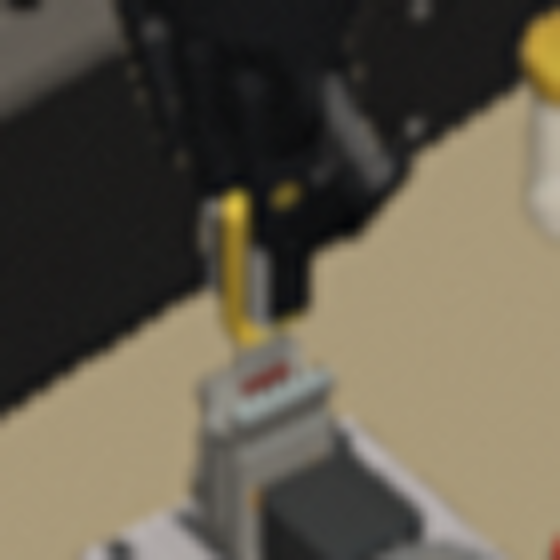

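View pics/s16_c300_190.png

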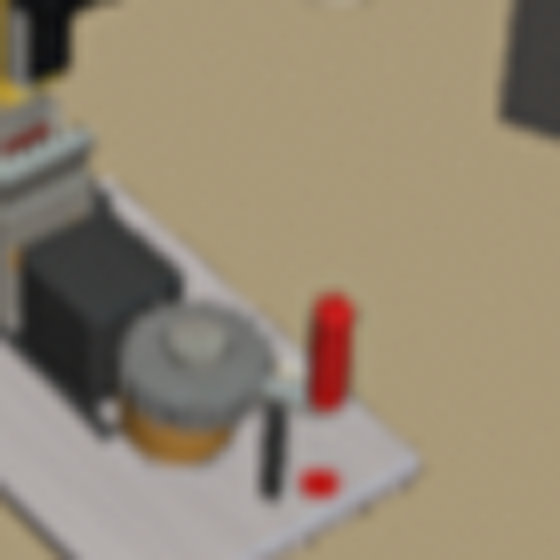

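View pics/t16.png

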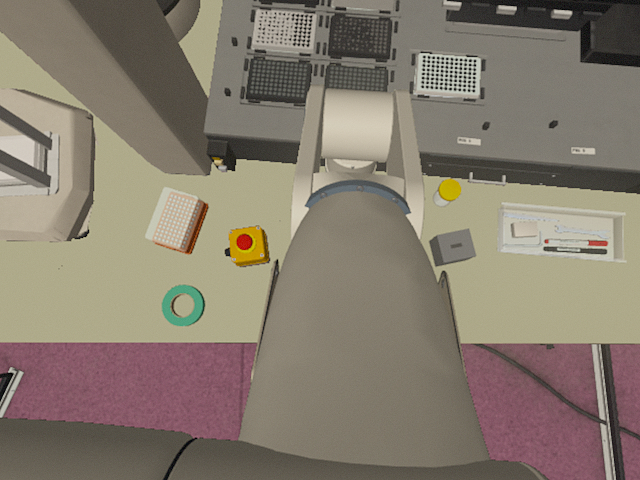

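Request:
play_rows([
  [255,[0,-0.06,0.02],[0,0,0]],
  [255,[0,-0.1,0.02],[0,0,0]],
  [255,[0,-0.1,0.02],[0,0,0]],
  [255,[0,-0.1,0.02],[0,0,0]],
  [255,[0,-0.1,0.02],[0,0,0]],
  [255,[0,-0.1,0.02],[0,0,0]],
])

```text
clock: 14.0
eef_pos: [624.8, -40.3, 117.4]
tcp_rot: [3.14, -0.0, 1.336]
contact_force: [0.4, -0.5, 5.2]
opening: 0.154
```

```bash
python3 - <<'E'
from h import *
im,d,C=snap("wrist","w17");s=readout.sense();print(s["eef_pos"],s["tcp_rot"],s["contact_force"],s["wrist_torque"],s["opening"]*85)
crop("w17",260,180,120,130,6)
e=s["eef_pos"];R=Ro.from_euler('xyz',[np.pi,0,s["tcp_rot"][2]]).as_matrix()
im,d,C=load("w16");e=np.array([625.24,-40.35,117.47])
P=lambda a,b,z:(R.T@(ray_z(C,260+a/6,180+b/6,z)-e)).round(1)
print("w16 far end",P(465,440,85),P(215,440,85),"solid in",P(432,520,85),"spr in",P(243,520,85),"line",P(340,568,85),"tip",P(341,422,47))
E
```

```text
[624.78570997 -40.22926236 117.41917344] [ 3.14044300e+00 -1.51823952e-04  1.33583700e+00] [1.30123895 0.36969227 5.38242825] [-0.0023544  -0.08403066 -0.01975554] 12.94717476474998
w16 far end [18.4  9.7 32.5] [18.4 -9.7 32.5] solid in [11.7  7.2 32.5] spr in [11.7 -7.6 32.5] line [ 7.7 -0.  32.5] tip [ 7.   0.1 70.5]
```

View pics/w17_c260_180.png

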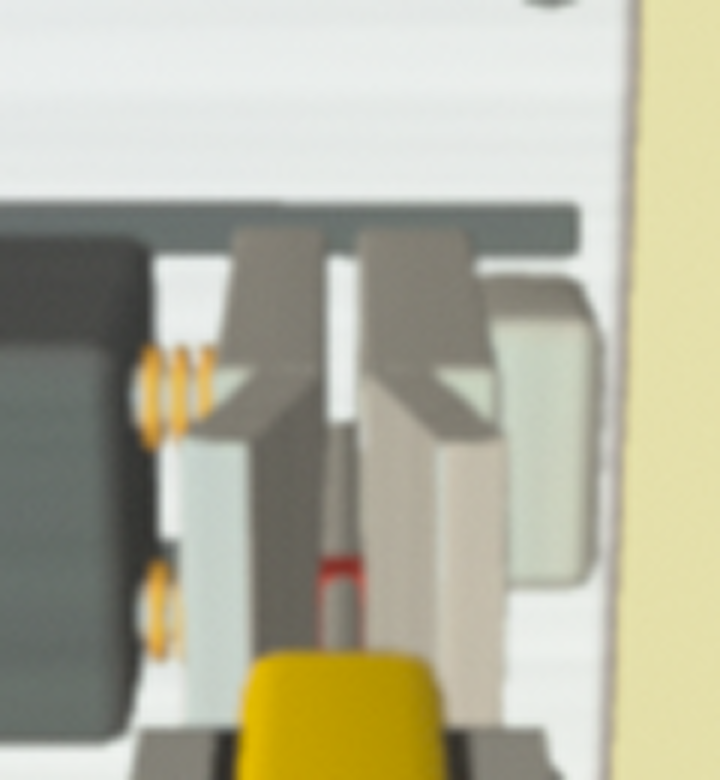

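Request:
play_rows([
  [255,[0,0.04,0.01],[0,0,0]],
  [255,[0,0.04,0.01],[0,0,0]],
  [255,[0,0.04,0.01],[0,0,0]],
  [255,[0,0.04,0.01],[0,0,0]],
  [255,[0,0.04,0.01],[0,0,0]],
  [255,[0,0.04,0.01],[0,0,0]],
  [255,[0,0.04,0.01],[0,0,0]],
  [255,[0,0.04,0.01],[0,0,0]],
])

```text
clock: 14.72
eef_pos: [624.9, -40.3, 117.2]
tcp_rot: [3.141, -0.0, 1.336]
contact_force: [0.5, 0.0, 5.3]
opening: 0.152
```

```bash
python3 - <<'E'
from h import *
im,d,C=snap("wrist","w18");s=readout.sense();print(s["eef_pos"],s["tcp_rot"],s["contact_force"],s["wrist_torque"],s["opening"]*85)
E
```

```text
[624.89604422 -40.27452726 117.24632206] [ 3.14104089e+00 -1.22572801e-04  1.33577749e+00] [-0.75608405  0.02167254  6.43452347] [ 0.04918918  0.01580003 -0.0116528 ] 13.058463053521486
```

View pics/w18.png

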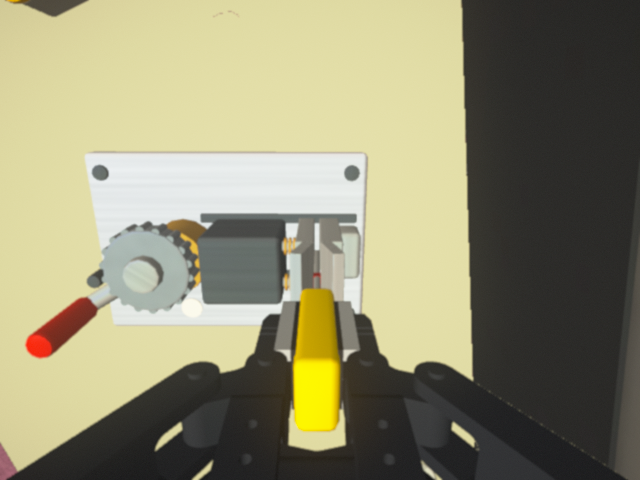

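```bash
python3 - <<'E'
from h import *
im,d,C=load("w18")
k=ray_z(C,39,346,97);h=ray_z(C,141,274,64);print(k,h,np.degrees(np.arctan2(*(k-h)[[1,0]])),np.hypot(*(k-h)[:2]))
r.sign_off()
E
```

```text
[492.80752513 -32.68370368  97.        ] [534.20467799 -19.00934259  64.        ] -161.72051071201182 43.597160643698274
the job is handed in; nothing more can be done
```

I locked the collar, then slid the feeler into the closed gap. The job is handed in with the arm still holding the feeler at depth.

- **Collar:** I gripped the red knob and swung it about 53° clockwise until the force rose from 5 N to 21 N at the stop. It then stood over the red dot. The last image put the knob at −162°. At the stop I had read −164°, and I take the difference as camera error.
- **Depth:** The tool height puts the red line at about z = 85 mm (tool at 117.2 mm, line 32.3 mm below it), level with the plate tops. This assumes the feeler has not slipped in the grip, and the wrist images showed no slip. Depth readings of the plate tops gave 84.3–84.9 mm.
- **Fit:** The blade drags at about 5–6 N with almost no sideways force. The sprung plate visibly opened as the blade went in. The blade is within about 1 mm of the middle along the gap.
- **Bystanders:** In the last top view, taken before two final sideways adjustments of 1 mm or less, the jar, tape roll and tip rack were where they started.
- **Time:** About 15 s of the 48 s were used.

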